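Set the gas flow and hold the igniter dial

TASK

On the gas console, first slide the flow slider along its track until its white centre line is level with the steel pointer beside the track. Then turn the spring-return igniter dial clockwise by its upright post, past the one-dot and two-dot detents to the three-dot position, and keep it there: the program finishes while the robot is still holding the dial at three dots against its spring. Leave the slider as set, and do not disturb the glassware and jar around the console.

Things in the scene. Friction and masses are not known exactly. Their poses are not given: they have to be found in the camera images.
- console: Cream metal console box, fixed on the bench, 200 (x) by 360 (y) by 70 mm high. Origin at the centre of its underside, on the bench; x to its back, y to its left seen from the robot, z up. Its top at 70 mm carries the slider at the -y side and the dial at the +y side. It stands in front of the robot, turned up to 0.35 rad.
- flow (a joint): Position of the flow slider along its track, m: 0 at the -y end of the track, 0.12 at the +y end, growing along the console's +y. It stays where it is left; about 1.5 N moves it.
- flow_top (a point): Centre of the top of the slider's black grip: 28 mm (console x) by 20 mm (console y, the direction of travel), 40 mm high, with a white line across its top in the middle of the 20 mm. Top 124.5 mm above the bench; the aluminium track under it is 40 mm (x) by 170 mm (y), its top 84 mm above the bench.
- pointer: Fixed steel pointer block, 30 (x) by 18 (y) by 10 mm with a screw head 4 mm higher, on the console just behind (+x of) the slider's track, its pointed 9 mm nose aimed at the track (-x). Origin 70 mm above the bench, middle of its 18 mm width, at the root of the nose; axes as the console's. The slider is set when the middle of its grip has the same position along the console's y as this origin.
- dial (a joint): Angle of the igniter dial, rad, growing clockwise seen from above: 0 rest (bar), 0.40 first detent (one dot), 0.80 second (two dots), 1.20 third position (three dots), stop at 1.27. Let go anywhere, a spring turns it back to 0: the detents are only felt as clicks. Return torque 0.05 to 0.5 N m on the way, about 0.34 N m (6 N at the post) at 1.20.
- dial_axis (a point): Point on the dial's vertical axis at the console's top, 70 mm above the bench; fixed, axes parallel to the console's. Seen from above, at rest the post stands 0.6 rad counter-clockwise of the console's -x direction (nearer the slider), at 1.20 rad 0.6 rad clockwise of it. A bar and one, two, three dots on the console around the disc mark the positions.
- dial_post (a point): Centre of the top of the dial's upright round aluminium post: 16 mm thick, 40 mm tall, its top 128 mm above the bench, 55 mm from the dial's axis. It stands on a lug of the black disc and is rigid with it; the disc is 84 mm across, disc and lug are 18 mm thick, their top 88 mm above the bench.
- bottle_a: Bystander: small capped glass bottle, 48 mm across, 100 mm high, standing on the bench at the console's +y side. Origin at the centre of its underside.
- bottle_b: Bystander: another bottle like it, behind the first.
- flask: Bystander: stoppered glass volumetric flask, 64 mm across, 150 mm high with a thin neck, behind the console. Origin at the centre of its underside.
- jar: Bystander: open white plastic jar, 60 mm across, 50 mm high, at the console's -y side. Origin at the centre of its underside.

How it is judged:
By the outcome, as a careful person would: the job done as asked, in the order asked, and still so for the second after the job is handed in, while the arm keeps its last pose, push and grip.
It also fails if it takes over 58 s, if anything falls off the work surface, if the arm or the gripper's body presses on something with over 40 N, if the wrist force passes 120 N, or if a joint passes its speed limit or range.

ROBOT

A 6-joint arm with a two-finger parallel gripper is mounted at the origin on the work surface. World frame = base frame: x ahead of the robot, y to its left, z up, the work surface at z = 0. Lengths are in m, angles in rad, forces in N, time in s.
With the tool pointing down it reaches from about 0.25 to 0.725 m from the base axis. Payload 4 kg.
Tool frame: the origin (TCP) lies at the very end of the fingers, on their centre line; the grasp point (between the pads) lies 19 mm behind it; z points along the fingers, y is the line along which they close (so a half turn about z gives the same grasp; the last joint's range is limited). The gripper opens to 85 mm and grips with 20 to 120 N. Pads are 22 mm wide; open, the fingers measure 114 mm over their backs; the gripper's body (76 mm by 85 mm) begins 54 mm behind the grasp point. The pads swing forward as they close: fully open they stand 13 mm farther back than shut.
Start: joints at [1.28, 0.241, 0.005, 1.335, 0, 1.571], TCP at [0.143, 0.479, 0.194] pointing down, gripper open.
Joint ranges: [-2.72, 2.72], [-1.05, 1.87], [-1.09, 1.28], [-1.99, 2.15], [-1.42, 1.44], [-3.14, 3.14]. Speed limits (rad/s): [2.79, 2.79, 3.14, 3.14, 3.14, 3.14].

INTERFACE

Orientations are given as a unit quaternion [x, y, z, w].
In Python, from workcell import bot, vision, workorder gives the robot as it stands.
- The arm moves only by the shell command python3 -m creep 'ROWS' [OPENING]. ROWS is JSON, a list of rows, each a list of 2 entries, a list of its own where there are three numbers: the shift along the tool's x, y, z in mm, then the turn, a rotation vector about the tool's x, y, z in rad. In form: [[[dx, dy, dz], [wx, wy, wz]], ...]. A call has 1 to 12 rows; each row shifts and turns the commanded pose from where the row before left it, along the tool's axes as they then stand; what a row does not reach is not made up. A row lasts 1/8 s, in which the tool goes at most 62.5 mm and 10.7 degrees, less where a joint would pass 70% of its speed; a pose out of reach is approached as far as the arm can. A call is refused whole if a number of a shift passes 62.5 or a number of a turn 0.188, either way. A call with a gripper value outside its range is refused whole. OPENING is the finger opening in mm, from 0 to 85.4, set as the call begins (- or left out, the last holds). The fingers move at their own pace and stop on an object; the grip force is fixed at half the most. Time passes only in rows, so rows that do not move let the fingers close. It gives the time, the measured TCP pose, the force, the opening and the grip force at its end, in the units of the state.
- bot.get_obs(): the state, without advancing time (a new reading comes with each control period).
- vision.camera(name): name is "scene" or "top"; returns a dict with "image" (420x560x3 uint8, blue, green, red), "z_map" (420x560 float32, m along the optical axis (not along the pixel's ray), 0 where there is no reading), "K" (3x3 intrinsics, pixels), "rvec" (rotation vector, rad) and "tvec" (3), from world to camera coordinates, as OpenCV has them. Camera axes: x right, y down, z forward; pixel columns grow to the right and rows downward; lengths in m; the calibration is good to about 2 mm. A picture is of the moment at which its call begins.
- workorder.job_done(): hands the job in; it is judged then, once.
Trained networks look in a picture, given as the dict that the camera call returned (one of the last four; its "shot" number tells which), for a name from the list of things; names that differ only in an ending like _2 or _b are one class to them, and where a whole thing is asked for, a point or a joint stands for the part that bears it (a point fixed in the world has none). Each returns a list of dicts, best first, with "score" (0 to 1); they miss things now and then, are a little off and sometimes report something else, mostly with a low value. They report only what shows in the picture. A call takes as long as a camera call.
- vision.spot_in(picture, query): "position" ([column, row] in pixels, amid what is visible of it).
- vision.place_of(picture, query): "position" ([column, row] in pixels: a listed point, or the origin of a listed thing).
The state is a dict: "clock": time; "joint_pos": joint angles; "joint_vel": joint speeds; "tau": joint torques, N m; "eef_pos": TCP position; "tool_rot": TCP orientation; "ft_force": force on the tool from outside, world axes, zero at the start; "ft_torque": the same for the moment, N m; "grip_width": finger opening in m; "grasp_force": force on a finger pad.
Only numpy, scipy, OpenCV 4.12 (cv2) and the standard library are available. Lean on these libraries where they do the work, as an engineer would, in place of code of your own. Each camera call takes 0.05 s, during which the arm holds its last target. There are 200 camera calls.

## Working session

There is one attempt and no reset: what is moved stays moved. The work goes in short steps, Python scripts to look and compute and a shell command to move; the robot and the scene stay as the last step left them, time stands still between calls to the robot, and variables do not carry over. Pictures are saved under pics/ and viewed, at most 13 in all, crops included, and the job is handed in when it is done.

```bash
mkdir -p pics; cat > h.py <<'E'
import numpy as np, cv2
from workcell import bot, vision, workorder
from scipy.spatial.transform import Rotation as R
def ray(p,px,z):
    # intersect pixel ray with world plane z
    Rm=cv2.Rodrigues(np.array(p["rvec"],float))[0]; t=np.array(p["tvec"],float).ravel()
    d=Rm.T@np.linalg.inv(p["K"])@np.array([px[0],px[1],1.]); c=-Rm.T@t
    return c+d*(z-c[2])/d[2]
H=dict(console=0,flow_top=.1245,pointer=.07,dial_axis=.07,dial_post=.128,bottle_a=0,flask=0,jar=0)
E
python3 - <<'E'
from h import *
for n in("scene","top"):
    p=vision.camera(n); cv2.imwrite(f"pics/{n}0.png",p["image"])
    for q,z in H.items():
        for r in vision.place_of(p,q)[:3]:
            print(n,q,round(r["score"],2),np.round(r["position"],1),np.round(ray(p,r["position"],z),4))
o=bot.get_obs();print(o)
E
```

```text
scene console 0.55 [271.7 214.6] [0.5716 0.0093 0.    ]
scene console 0.39 [315.7 285.6] [0.7221 0.2397 0.    ]
scene pointer 0.62 [254.1 191.7] [ 0.5805 -0.0417  0.07  ]
scene dial_axis 0.85 [293.5 215.2] [0.6013 0.1    0.07  ]
scene dial_axis 0.42 [351.2 266.9] [0.6769 0.3072 0.07  ]
scene dial_post 0.72 [295.1 180.5] [0.5373 0.0649 0.128 ]
scene dial_post 0.37 [271.1 213.2] [0.6752 0.0798 0.128 ]
scene bottle_a 0.62 [317.7 282.8] [0.712  0.2396 0.    ]
scene bottle_a 0.59 [352.5 269.3] [0.6273 0.2929 0.    ]
scene flask 0.96 [228. 258.] [0.7676 0.0021 0.    ]
scene jar 0.64 [204.6 176.9] [ 0.5436 -0.2602  0.    ]
top console 0.75 [296.6 237.5] [ 5.677e-01 -3.000e-04  0.000e+00]
top console 0.29 [412.8 249.4] [ 0.5338 -0.2739  0.    ]
top flow_top 0.42 [353.3 245.4] [ 0.5386 -0.1144  0.1245]
top pointer 0.58 [322.1 226.8] [ 0.585  -0.0546  0.07  ]
top dial_axis 0.9 [260.2 222.1] [0.5984 0.0837 0.07  ]
top dial_post 0.57 [268.6 246.4] [0.5401 0.0657 0.128 ]
top dial_post 0.51 [354.2 243.1] [ 0.5432 -0.116   0.128 ]
top bottle_a 0.78 [191.4 175.5] [0.7214 0.2475 0.    ]
top bottle_a 
[... 218 characters left out ...]
joint_pos': array([1.28000841e+00, 2.40557515e-01, 5.00843963e-03, 1.33519140e+00,
       2.02410001e-05, 1.57079566e+00]), 'joint_vel': array([ 8.03187106e-04, -6.40635879e-05, -1.23125438e-03,  1.34964884e-03,
       -2.54293228e-04,  3.62048051e-04]), 'tau': array([ 7.36196085e-06, -3.72195518e+01,  2.52692860e+01,  9.92036657e-04,
       -3.31826556e-06, -3.07393950e-07]), 'eef_pos': array([0.14334971, 0.47902027, 0.19413093]), 'tool_rot': array([ 1.44881913e-01,  9.89448953e-01,  2.90953300e-05, -5.96806371e-06]), 'ft_force': array([ 0.41454273, -0.06283215, -0.39243085]), 'ft_torque': array([-0.02323247,  0.03243222,  0.00093313]), 'grasp_force': 0.0, 'grip_width': 0.08531034042463763}
```

```bash
python3 - <<'E'
import cv2
a=cv2.imread("pics/top0.png")[130:310,150:450]
cv2.imwrite("pics/topc.png",cv2.resize(a,(800,480),interpolation=cv2.INTER_CUBIC))
E
```

```text
(no output)
```

View pics/topc.png

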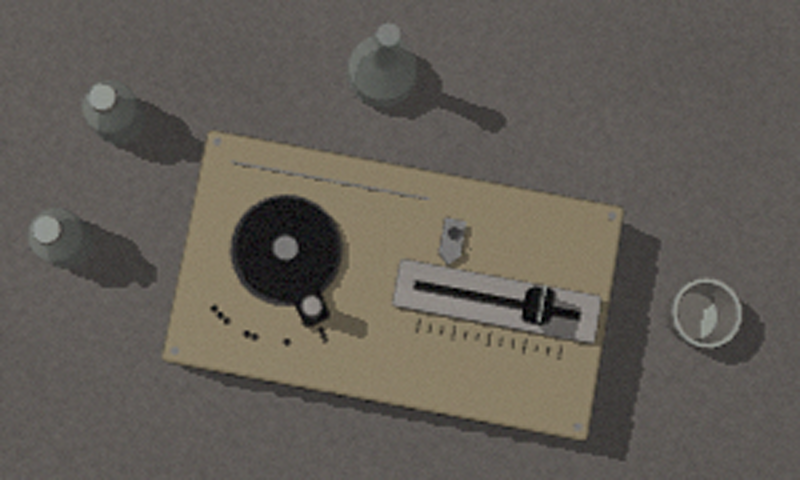

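View pics/scene0.png

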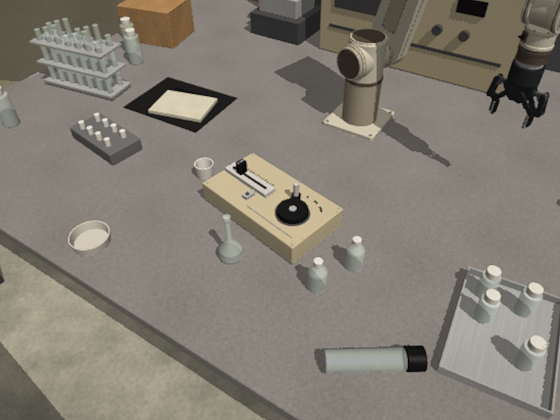

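```bash
cat >> h.py <<'E'
def cloud(p):
    h,w=p["z_map"].shape; v,u=np.mgrid[:h,:w]; z=p["z_map"]
    Rm=cv2.Rodrigues(np.array(p["rvec"],float))[0]; t=np.array(p["tvec"],float).ravel()
    c=np.linalg.inv(p["K"])@np.stack([u.ravel()*z.ravel(),v.ravel()*z.ravel(),z.ravel()])
    return (Rm.T@(c-t[:,None])).T.reshape(h,w,3)
def rect(p,o,psi,z,s=2.0,xr=(-.1,.1),yr=(-.18,.18)):
    """orthographic view at world height z, s px/mm: console +x up, +y left"""
    xs=np.arange(xr[1],xr[0],-.001/s); ys=np.arange(yr[1],yr[0],-.001/s)
    Y,X=np.meshgrid(ys,xs); c,sn=np.cos(psi),np.sin(psi)
    P=np.stack([o[0]+c*X-sn*Y,o[1]+sn*X+c*Y,np.full_like(X,z)],-1).reshape(-1,1,3)
    q=cv2.projectPoints(P,np.array(p["rvec"],float),np.array(p["tvec"],float),p["K"],None)[0].reshape(*X.shape,2).astype(np.float32)
    return cv2.remap(p["image"],q[...,0],q[...,1],cv2.INTER_CUBIC)
E
python3 - <<'E'
from h import *
p=vision.camera("top"); C=cloud(p)
m=(abs(C[...,2]-.07)<.008)&(abs(C[...,0]-.57)<.2)&(abs(C[...,1])<.25)
r=cv2.minAreaRect((C[m][:,:2]*1000).astype(np.float32)); print(r, np.median(C[m][:,2]))
s=vision.camera("scene");D=cloud(s)
m2=(abs(D[...,2]-.07)<.008)&(abs(D[...,0]-.57)<.2)&(abs(D[...,1])<.25)
print(cv2.minAreaRect((D[m2][:,:2]*1000).astype(np.float32)))
o=np.array(r[0])/1000
from math import radians
w,h=r[1]; a=radians(r[2]); psi=a if w<h else a-np.pi/2
print(o,psi)
c,sn=np.cos(psi),np.sin(psi);M=np.array([[c,sn],[-sn,c]])
for n,P in(("top",p),("scene",s)):
  for q in("pointer","flow_top","dial_axis","dial_post"):
    for d in vision.place_of(P,q)[:2]:
      print(n,q,round(d["score"],2),np.round(M@(ray(P,d["position"],H[q])[:2]-o)*1000,1))
cv2.imwrite("pics/rectall.png",np.vstack([rect(p,o,psi,.08,2,(-.1,.1),(-.18,.18)),])) 
a=rect(p,o,psi,.08,4,(-.06,.08),(-.18,.02)); b=rect(s,o,psi,.08,4,(-.06,.08),(-.18,.02))
cv2.imwrite("pics/r1.png",a[:300]);cv2.imwrite("pics/r2.png",cv2.resize(np.vstack([a[:450],b[:450]]),None,fx=.66,fy=.66))
for n,P in (("top",C),("scene",D)):
  L=(P[...,:2]-o)@M.T
  g=(P[...,2]>.115)&(P[...,2]<.13)&(abs(L[...,0])<.1)&(abs(L[...,1])<.18)
  for side in(-1,1):
    k=g&(L[...,1]*side>0); print(n,side,k.sum(),L[k].min(0)*1000,L[k].max(0)*1000,np.median(P[k][:,2]))
  g=(P[...,2]>.076)&(P[...,2]<.088)&(L[...,0]>.015)&(L[...,0]<.09)&(L[...,1]>-.12)&(L[...,1]<.0); print(g.sum(),L[g].min(0),L[g].max(0))
E
```

```text
((623.65673828125, 37.80470275878906), (458.04595947265625, 296.67962646484375), 78.10305786132812) 0.06959191384154235
((623.615966796875, 37.65782165527344), (462.4051513671875, 300.24261474609375), 78.12451934814453)
[0.62365674 0.0378047 ] -0.20764081123907996
top pointer 0.69 [-18.3 -94.7]
top flow_top 0.67 [ -51.1 -164.6]
top dial_axis 0.87 [-40.2  43.7]
top dial_post 0.96 [-90.7   9. ]
scene pointer 0.64 [  7.6 280.2]
scene pointer 0.6 [-16.8 -90.1]
scene flow_top 0.43 [ -35.3 -151. ]
scene dial_axis 0.77 [-41.1  46.5]
scene dial_post 0.83 [-92.2  10.8]
top -1 123 [ -62.6270536  -174.97676239] [ -33.9090718  -154.79952109] 0.12296236871781975
top 1 40 [-91.64518633   7.45944728] [-76.18338189  22.73732143] 0.12658200835240077
3 [ 0.02301466 -0.09872009] [ 0.025821   -0.00131616]
scene -1 62 [ -61.6834352  -173.52418638] [ -33.61697561 -150.99512282] 0.12208080765395077
scene 1 36 [-91.03508719   7.05797792] [-74.52902524  24.66156623] 0.1248825744658721Traceback (most recent call last):
  File "<stdin>", line 25, in <module>
    return umr_minimum(a, axis, None, out, keepdims, initial, where)
ValueError: zero-size array to reduction operation minimum which has no identity
```

View pics/r2.png

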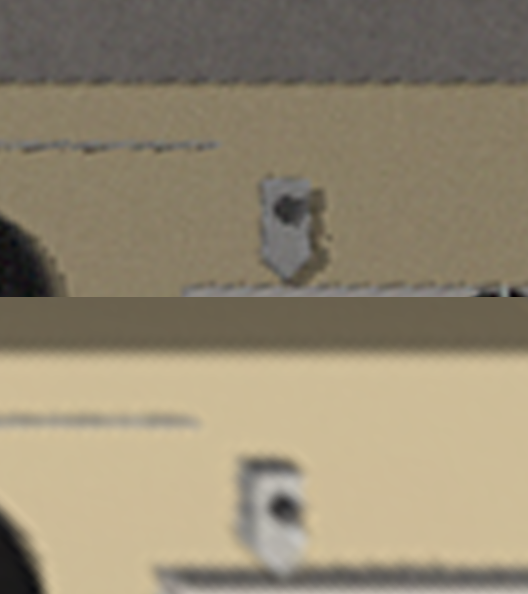

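```bash
python3 - <<'E'
from h import *
p=vision.camera("top"); s=vision.camera("scene")
for n,P in(("top",p),("scene",s)):
  C=cloud(P); m=((abs(C[...,2]-.07)<.008)&(abs(C[...,0]-.57)<.2)&(abs(C[...,1])<.25)).astype(np.uint8)
  m=cv2.morphologyEx(m,cv2.MORPH_OPEN,np.ones((3,3)))
  k,l,st,_=cv2.connectedComponentsWithStats(m); i=1+np.argmax(st[1:,4])
  r=cv2.minAreaRect((C[l==i][:,:2]*1000).astype(np.float32)); print(n,r)
  if n=="top":
    w,h=r[1]; a=np.radians(r[2]); psi=a if w<h else a-np.pi/2; o=np.array(r[0])/1000
c,sn=np.cos(psi),np.sin(psi);M=np.array([[c,sn],[-sn,c]]); print(o,psi)
for n,P in(("top",p),("scene",s)):
  C=cloud(P);L=(C[...,:2]-o)@M.T
  for q in("pointer","flow_top","dial_axis","dial_post"):
    for d in vision.place_of(P,q)[:1]:
      print(n,q,round(d["score"],2),np.round(M@(ray(P,d["position"],H[q])[:2]-o)*1000,1))
  for side in(-1,1):
    k=(C[...,2]>.115)&(C[...,2]<.13)&(abs(L[...,0])<.1)&(L[...,1]*side>0)&(abs(L[...,1])<.18)
    print(n,side,k.sum(),L[k].min(0)*1000,L[k].max(0)*1000,np.median(C[k][:,2]))
A=[rect(P,o,psi,z,5,(-.035,.055),(-.14,.0)) for P in(p,) for z in(.08,.1245)]
B=[rect(P,o,psi,z,5,(-.035,.055),(-.14,.0)) for P in(s,) for z in(.08,.1245)]
cv2.imwrite("pics/r3.png",cv2.resize(np.vstack([np.hstack(A),np.hstack(B)]),(800,514)))
np.savez("f.npz",o=o,psi=psi)
E
```

```text
top ((566.2750854492188, -0.18206787109375), (360.7549133300781, 200.15719604492188), 78.12406921386719)
scene ((566.7045288085938, 0.085662841796875), (365.4381103515625, 204.5568084716797), 77.86116790771484)
[ 5.66275085e-01 -1.82067871e-04] -0.20727409395697616
top pointer 0.42 [ 35.8 -45.1]
top flow_top 0.66 [  -5.6 -117. ]
top dial_axis 0.59 [10.1 92.4]
top dial_post 0.8 [-36.5  62.2]
top -1 121 [ -14.02352569 -126.41203565] [  14.43207845 -105.8328406 ] 0.12338133617346973
top 1 40 [-43.40352454  56.46178884] [-28.28246633  71.86817396] 0.12623083794000947
scene pointer 0.42 [ 23.1 -37.8]
scene flow_top 0.62 [   5.5 -117.5]
scene dial_axis 0.56 [ 13.4 100.6]
scene dial_post 0.88 [-38.3  63.5]
scene -1 63 [ -15.30882159 -125.62768826] [  15.0848857  -103.04523301] 0.12177941940385617
scene 1 37 [-42.23646028  57.54399805] [-25.21460003  73.13021547] 0.12484199311026586
```

View pics/r3.png

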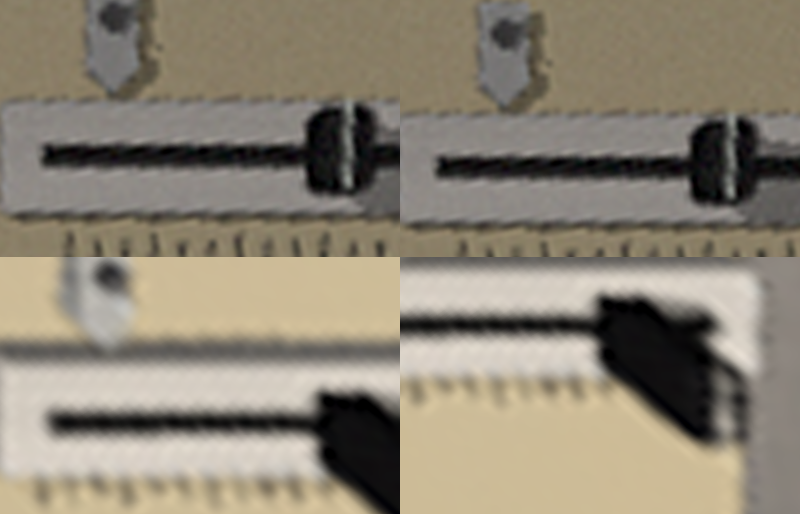

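```bash
python3 -m creep '[[[-30,-25,0],[0,0,0]],[[-31,-25,0],[0,0,0]],[[-31,-25,0],[0,0,0]],[[-31,-25,0],[0,0,0]],[[-31,-25,0],[0,0,0]],[[-31,-25,0],[0,0,0]],[[-31,-25,0],[0,0,0]],[[-31,-25,0],[0,0,0]],[[-31,-25,0],[0,0,0]]]' 60
python3 -m creep '[[[-31,-25,0],[0,0,0]],[[-31,-25,0],[0,0,0]],[[-31,-25,0],[0,0,0]],[[-31,-25,0],[0,0,0]],[[-31,-25,0],[0,0,0]],[[-31,-25,0],[0,0,0]],[[-30,-25,0],[0,0,0]],[[-30,-28,0],[0,0,0]],[[0,0,0],[0,0,-0.083]],[[0,0,0],[0,0,0]],[[0,0,0],[0,0,0]]]' 60
cat >> h.py <<'E'
f=np.load("f.npz") 
def to(lx,ly,z,yaw_off=0.):
    """shift in tool axes (mm) to console-local (m) target; turn wz to align tool y to console y + yaw_off"""
    ob=bot.get_obs(); T=R.from_quat(ob["tool_rot"]); c,s=np.cos(f["psi"]),np.sin(f["psi"])
    w=np.array([f["o"][0]+c*lx-s*ly,f["o"][1]+s*lx+c*ly,z]); y=T.as_matrix()[:,1]
    e=(np.pi/2+f["psi"]+yaw_off)-np.arctan2(y[1],y[0])
    l=ob["eef_pos"][:2]-f["o"]
    print("clk",ob["clock"],"local",np.round(1000*np.array([c*l[0]+s*l[1],-s*l[0]+c*l[1]]),1),"shift",np.round(T.inv().apply(w-ob["eef_pos"])*1000,1),"wz",round(-e,3),"tilt",T.as_matrix()[2,2],"F",np.round(ob["ft_force"],1),"w",ob["grip_width"],ob["grasp_force"])
E
python3 -c "
from h import *
to(0,-.1157,.094)"
```

```text
clock: 3.02
eef_pos: [0.3459, 0.1827, 0.1943]
tool_rot: [0.145, 0.989, 0.0, 0.0]
ft_force: [1.3, 0.5, -0.6]
grip_width: 0.0596
grasp_force: 0.0
clock: 4.4
eef_pos: [0.5224, -0.0809, 0.1941]
tool_rot: [0.104, 0.995, 0.0, -0.0]
ft_force: [0.2, -0.2, -0.1]
grip_width: 0.0598
grasp_force: 0.0
clk 4.4 local [-26.3 -88.1] shift [-26.3 -27.6 100.1] wz -0.001 tilt -0.9999999874740048 F [ 0.2 -0.2 -0.1] w 0.059824524327132256 0.0
```

```bash
python3 -m creep '[[[-13,-14,0],[0,0,0]],[[-13,-14,0],[0,0,0]],[[0,0,25],[0,0,0]],[[0,0,25],[0,0,0]],[[0,0,25],[0,0,0]],[[0,0,15],[0,0,0]],[[0,0,9],[0,0,0]],[[0,0,0],[0,0,0]],[[0,0,0],[0,0,0]]]' 50
python3 -c "
from h import *
to(0,-.1157,.094)"
```

```text
clock: 5.52
eef_pos: [0.5431, -0.1142, 0.096]
tool_rot: [0.104, 0.995, -0.0, 0.001]
ft_force: [-0.2, -0.2, 0.5]
grip_width: 0.05
grasp_force: 0.0
clk 5.525 local [   0.8 -116.4] shift [0.8 0.7 2. ] wz -0.001 tilt -0.9999985700357983 F [-0.2 -0.2  0.5] w 0.04998382648594605 0.0
```

Close on the slider.

```bash
python3 -m creep '[[[0,0,0],[0,0,0]],[[0,0,0],[0,0,0]],[[0,0,0],[0,0,0]],[[0,0,0],[0,0,0]],[[0,0,0],[0,0,0]],[[0,0,0],[0,0,0]]]' 0
python3 -c "
from h import *
to(0,-.0395,.096)"
```

```text
clock: 6.28
eef_pos: [0.5423, -0.114, 0.0951]
tool_rot: [0.104, 0.995, -0.0, -0.0]
ft_force: [-0.2, -0.1, -0.4]
grip_width: 0.0003
grasp_force: 0.0
clk 6.275 local [-1.000e-01 -1.163e+02] shift [-0.  76.8 -0.9] wz -0.001 tilt -0.9999999952658358 F [-0.2 -0.1 -0.4] w 0.0002724641549588295 0.0
```

```bash
python3 - <<'E'
from h import *
s=vision.camera("scene");t=vision.camera("top")
a=cv2.resize(s["image"][130:250,170:310],(466,400),interpolation=cv2.INTER_CUBIC)
b=cv2.resize(t["image"][190:290,300:383],(332,400),interpolation=cv2.INTER_CUBIC)
cv2.imwrite("pics/g1.png",np.hstack([a,b]))
E
```

```text
(no output)
```

View pics/g1.png

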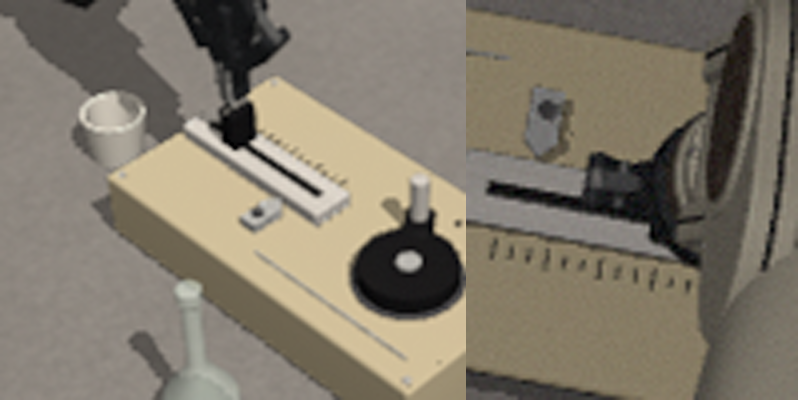

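```bash
python3 - <<'E'
from h import *
o=bot.get_obs(); e=o["eef_pos"]
for n in("scene","top"):
  s=vision.camera(n)
  q=cv2.projectPoints(np.array([e,e+[0,0,.03],e+[0,0,.06],e+[-.03,0,.03]]),np.array(s["rvec"],float),np.array(s["tvec"],float),s["K"],None)[0].reshape(-1,2)
  print(n,q.round(1).tolist())
  C=cloud(s); print([vision.spot_in(s,"flow")[:2]])
  c,sn=np.cos(f["psi"]),np.sin(f["psi"]);L=(C[...,:2]-f["o"])@np.array([[c,sn],[-sn,c]]).T
  for a in np.arange(.09,.19,.012):
    k=(abs(C[...,2]-a)<.006)&(abs(L[...,0])<.1)&(L[...,1]>-.19)&(L[...,1]<-.03)
    if k.sum():print(round(a,3),k.sum(),(L[k].min(0)*1000).round(),(L[k].max(0)*1000).round())
s=vision.camera("scene")
b=cv2.resize(s["image"][130:190,200:280],(800,600),interpolation=cv2.INTER_CUBIC);cv2.imwrite("pics/g2.png",b)
E
```

```text
scene [[240.7, 168.6], [240.0, 160.3], [239.2, 151.8], [246.2, 154.8]]
[[{'position': [238.7, 164.5], 'score': 0.41}]]
0.09 154 [ -18. -167.] [ 55. -30.]
0.102 35 [ -14. -123.] [  14. -104.]
0.114 41 [ -15. -125.] [  15. -103.]
0.126 33 [ -12. -126.] [  13. -104.]
0.138 26 [  -6. -122.] [  14. -103.]
0.15 35 [  -9. -131.] [  14. -101.]
0.162 27 [  -4. -128.] [  14. -100.]
0.174 30 [  -6. -144.] [ 14. -87.]
0.186 73 [  -9. -156.] [ 17. -77.]
top [[351.0, 244.6], [353.1, 243.7], [355.3, 242.7], [353.7, 257.8]]
[[]]
0.09 214 [ -20. -119.] [ 52. -30.]
0.102 3 [ -13. -109.] [ -10. -106.]
0.114 3 [ -14. -110.] [ -10. -107.]
0.186 6 [-12. -93.] [-10. -84.]
```

View pics/g2.png

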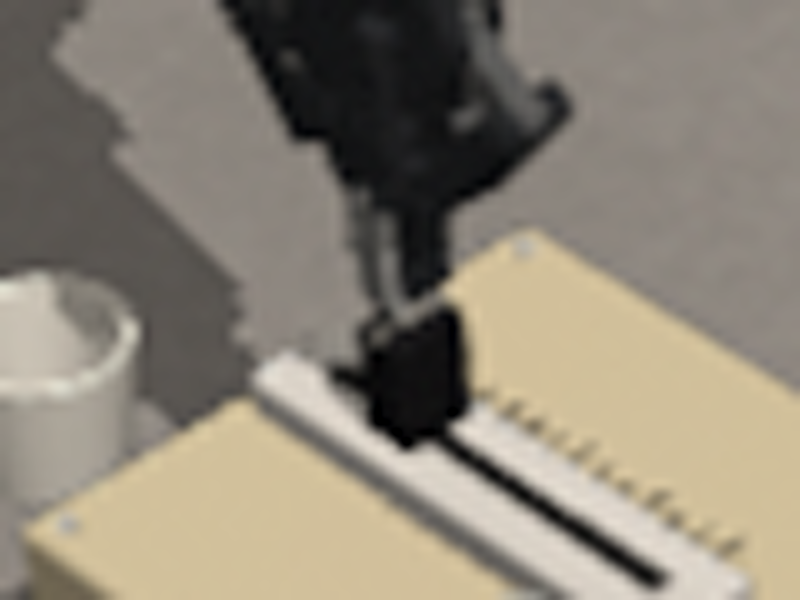

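```bash
python3 -m creep '[[[0,4,0],[0,0,0]],[[0,4,0],[0,0,0]],[[0,4,0],[0,0,0]],[[0,4,0],[0,0,0]],[[0,0,0],[0,0,0]],[[0,0,0],[0,0,0]]]' 0
python3 - <<'E'
from h import *
to(0,-.0395,.096)
s=vision.camera("scene");C=cloud(s);c,sn=np.cos(f["psi"]),np.sin(f["psi"]);L=(C[...,:2]-f["o"])@np.array([[c,sn],[-sn,c]]).T
for a in np.arange(.09,.19,.012):
    k=(abs(C[...,2]-a)<.006)&(abs(L[...,0])<.1)&(L[...,1]>-.19)&(L[...,1]<-.03)
    if k.sum():print(round(a,3),k.sum(),(L[k].min(0)*1000).round(),(L[k].max(0)*1000).round())
cv2.imwrite("pics/g3.png",cv2.resize(s["image"][130:190,200:280],(800,600),interpolation=cv2.INTER_CUBIC))
E
```

```text
clock: 7.38
eef_pos: [0.5456, -0.0984, 0.0951]
tool_rot: [0.104, 0.995, -0.0, 0.0]
ft_force: [0.0, 0.2, 0.7]
grip_width: -0.0001
grasp_force: 0.0
clk 7.375 local [  -0.  -100.3] shift [ 0.  60.8 -0.9] wz -0.0 tilt -0.9999999908936807 F [0.  0.2 0.7] w -7.686077003868744e-05 0.0
0.09 143 [ -17. -165.] [ 52. -31.]
0.102 38 [ -14. -122.] [  15. -103.]
0.114 34 [  -9. -125.] [  16. -104.]
0.126 22 [  -5. -125.] [ 14. -94.]
0.138 19 [  -4. -108.] [ 14. -89.]
0.15 37 [  -6. -114.] [ 13. -84.]
0.162 31 [  -6. -113.] [ 14. -86.]
0.174 34 [  -8. -127.] [ 15. -72.]
0.186 73 [  -9. -136.] [ 16. -63.]
```

View pics/g3.png

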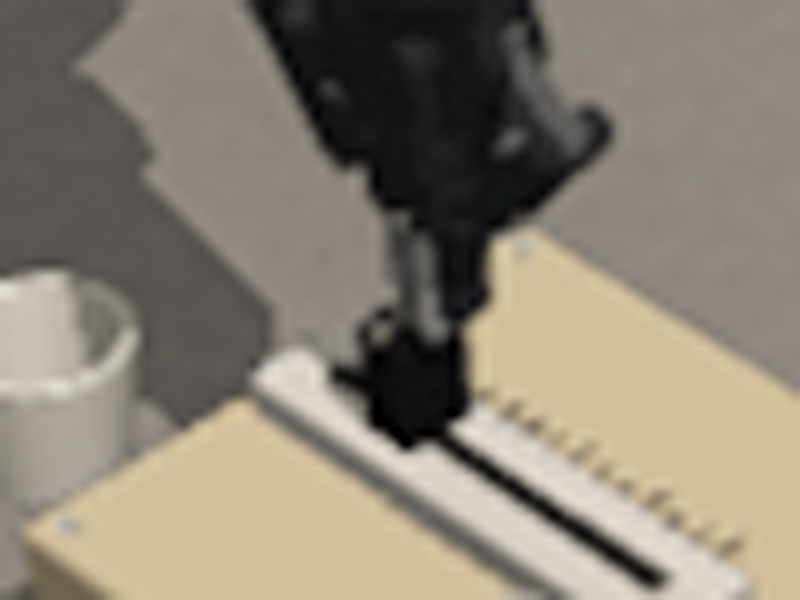

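```bash
python3 - <<'E'
from h import *
for i in range(2):
  s=vision.camera("scene");C=cloud(s);c,sn=np.cos(f["psi"]),np.sin(f["psi"]);L=(C[...,:2]-f["o"])@np.array([[c,sn],[-sn,c]]).T
  k=(L[...,0]>-.02)&(L[...,0]<.02)&(L[...,1]>-.098)&(L[...,1]<-.08)&(C[...,2]>.1)&(C[...,2]<.2)
  print(np.sort(C[k][:,2])[:12].round(4), bot.get_obs()["joint_pos"].round(3))
E
```

```text
[0.1292 0.1328 0.1338 0.1376 0.138  0.1398 0.1399 0.14   0.1404 0.1411
 0.1414 0.1422] [-0.179  0.408 -0.024  1.139 -0.     0.029]
[0.133  0.1337 0.1362 0.1366 0.1384 0.1385 0.139  0.1393 0.1413 0.1413
 0.1422 0.1431] [-0.179  0.408 -0.024  1.139 -0.     0.029]
```

The fingertips are really about 33 mm higher than the reported TCP: they closed above the slider, which hasn't moved. I'll go back over it, reopen and descend in steps, watching force and depth.

```bash
cat > tip.py <<'E'
from h import *
def tip():
  s=vision.camera("scene");C=cloud(s);c,sn=np.cos(f["psi"]),np.sin(f["psi"]);L=(C[...,:2]-f["o"])@np.array([[c,sn],[-sn,c]]).T
  for a in np.arange(.094,.16,.008):
    k=(abs(C[...,2]-a)<.004)&(abs(L[...,0])<.03)&(L[...,1]>-.17)&(L[...,1]<-.0)
    if k.sum():print(round(a,3),k.sum(),(L[k].min(0)*1000).round(),(L[k].max(0)*1000).round())
  return s
E
python3 -m creep '[[[0,-8,-5],[0,0,0]],[[0,-8,0],[0,0,0]],[[0,0,0],[0,0,0]],[[0,0,0],[0,0,0]],[[0,0,0],[0,0,0]],[[0,0,5],[0,0,0]],[[0,0,6],[0,0,0]],[[0,0,6],[0,0,0]],[[0,0,6],[0,0,0]],[[0,0,0],[0,0,0]]]' 50
python3 - <<'E'
from tip import *
to(0,-.1157,.062); s=tip()
cv2.imwrite("pics/g4.png",cv2.resize(s["image"][130:190,200:280],(800,600),interpolation=cv2.INTER_CUBIC))
E
```

```text
clock: 8.78
eef_pos: [0.5417, -0.1139, 0.0763]
tool_rot: [0.104, 0.995, 0.0, -0.001]
ft_force: [-0.6, 0.1, -0.2]
grip_width: 0.05
grasp_force: 0.0
clk 8.775 local [  -0.6 -116.3] shift [-0.7  0.6 14.3] wz -0.001 tilt -0.9999987689746677 F [-0.6  0.1 -0.2] w 0.04996063218175643 0.0
0.094 18 [  -8. -123.] [  14. -103.]
0.102 21 [  -5. -122.] [  16. -103.]
0.11 15 [  -1. -144.] [  14. -106.]
0.118 47 [ -15. -149.] [ 15. -85.]
0.126 49 [  -8. -155.] [ 15. -77.]
0.134 40 [ -11. -153.] [ 13. -75.]
0.142 34 [  -9. -145.] [ 12. -74.]
0.15 33 [ -11. -152.] [ 12. -76.]
0.158 27 [  -9. -156.] [ 13. -64.]
```

View pics/g4.png

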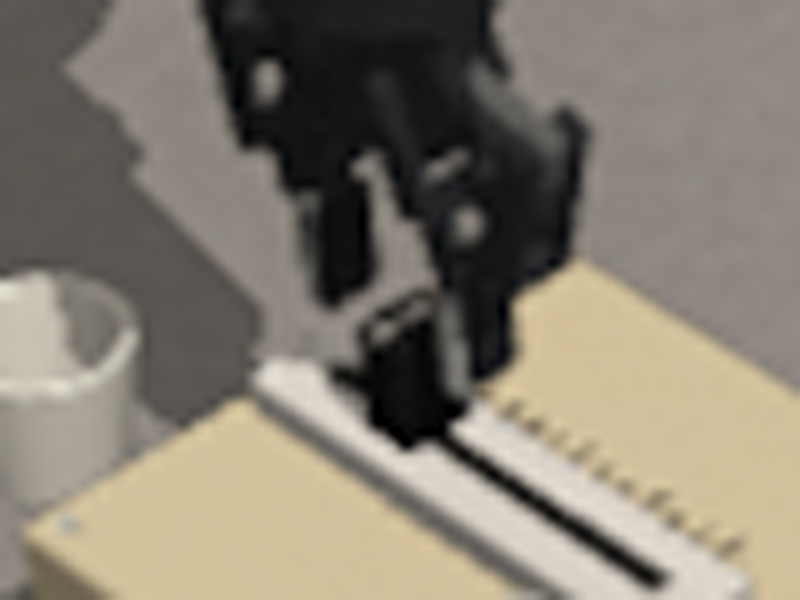

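```bash
python3 -m creep '[[[0,0,5],[0,0,0]],[[0,0,5],[0,0,0]],[[0,0,4],[0,0,0]],[[0,0,0],[0,0,0]],[[0,0,0],[0,0,0]]]' 50
python3 -m creep '[[[0,0,0],[0,0,0]],[[0,0,0],[0,0,0]],[[0,0,0],[0,0,0]],[[0,0,0],[0,0,0]],[[0,0,0],[0,0,0]],[[0,0,0],[0,0,0]]]' 12
python3 - <<'E'
from tip import *
to(0,-.0395,.062);
E
```

```text
clock: 9.45
eef_pos: [0.5424, -0.114, 0.0632]
tool_rot: [0.104, 0.995, -0.0, 0.0]
ft_force: [0.3, 0.8, 0.3]
grip_width: 0.0502
grasp_force: 0.0
clock: 10.2
eef_pos: [0.5425, -0.114, 0.0635]
tool_rot: [0.104, 0.995, -0.0, 0.0]
ft_force: [-1.5, 0.5, 5.1]
grip_width: 0.0189
grasp_force: 59.6
clk 10.2 local [   0.2 -116.3] shift [ 0.2 76.8  1.5] wz -0.001 tilt -0.9999998677019037 F [-1.5  0.5  5.1] w 0.01893603549199888 59.62981045246124
```

```bash
python3 -m creep '[[[0,8,0],[0,0,0]],[[0,8,0],[0,0,0]],[[0,8,0],[0,0,0]],[[0,8,0],[0,0,0]],[[0,8,0],[0,0,0]],[[0,8,0],[0,0,0]],[[0,8,0],[0,0,0]],[[0,8,0],[0,0,0]],[[0,7,0],[0,0,0]],[[0,4.5,0],[0,0,0]],[[0,0,0],[0,0,0]],[[0,0,0],[0,0,0]]]'
python3 -m creep '[[[0,0,0],[0,0,0]],[[0,0,0],[0,0,0]],[[0,0,0],[0,0,0]]]' 45
python3 -c "
from tip import *
to(0,-.0395,.062)"
python3 -m creep '[[[0,0,-20],[0,0,0]],[[0,0,-30],[0,0,0]],[[-30,0,-30],[0,0,0]],[[40,0,0],[0,0,0]],[[40,0,0],[0,0,0]],[[40,0,0],[0,0,0]],[[40,0,0],[0,0,0]],[[0,0,0],[0,0,0]]]'
```

```text
clock: 11.7
eef_pos: [0.5583, -0.0395, 0.0635]
tool_rot: [0.104, 0.995, 0.0, 0.0]
ft_force: [-0.6, 1.0, 4.1]
grip_width: 0.0192
grasp_force: 59.9
clock: 12.08
eef_pos: [0.5577, -0.0401, 0.0627]
tool_rot: [0.104, 0.995, -0.0, -0.0]
ft_force: [0.1, 0.0, 0.5]
grip_width: 0.0446
grasp_force: 0.0
clk 12.075 local [ -0.2 -40.8] shift [-0.2  1.3  0.7] wz -0.001 tilt -0.9999997730863158 F [0.1 0.  0.5] w 0.04463655304961752 0.0
clock: 13.08
eef_pos: [0.4277, -0.013, 0.1429]
tool_rot: [0.103, 0.995, -0.0, -0.001]
ft_force: [-0.2, 0.7, 1.0]
grip_width: 0.0452
grasp_force: 0.0
```

```bash
python3 - <<'E'
from h import *
p=vision.camera("top"); s=vision.camera("scene")
o,psi=f["o"],f["psi"];c,sn=np.cos(psi),np.sin(psi);M=np.array([[c,sn],[-sn,c]])
for n,P in(("top",p),("scene",s)):
  C=cloud(P);L=(C[...,:2]-o)@M.T
  k=(C[...,2]>.115)&(C[...,2]<.13)&(abs(L[...,0])<.018)&(L[...,1]<-.01)&(L[...,1]>-.08)
  print(n,k.sum(),L[k].min(0)*1000,L[k].max(0)*1000)
a=(-.02,.055);b=(-.075,-.005)
T=lambda P,z:cv2.resize(rect(P,o,psi,z,8,a,b),(400,428))
cv2.imwrite("pics/s1.png",np.hstack([T(p,.08),T(p,.1245)]))
g=rect(s,o,psi,.08,8,(-.02,.055),(-.075,-.005));g2=T(s,.1245)
cv2.imwrite("pics/s2.png",np.hstack([T(s,.08),g2]))
E
```

```text
top 119 [-14.27654124 -50.32026928] [ 13.0305641  -30.27321285]
scene 68 [-12.81584647 -50.85397699] [ 15.69993231 -27.38356465]
```

View pics/s1.png

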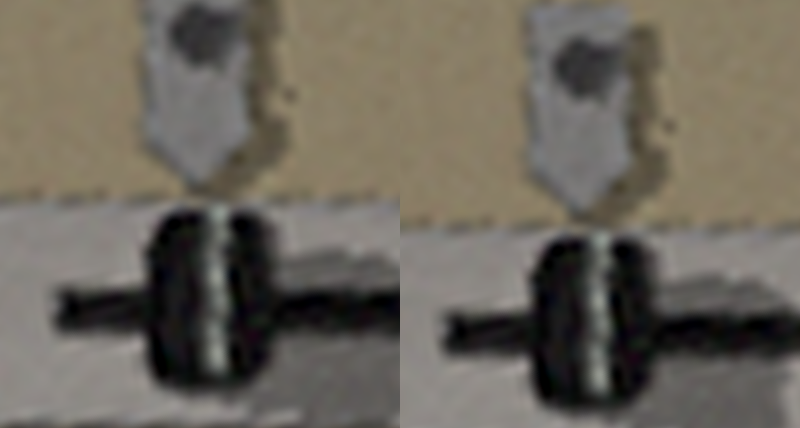

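View pics/s2.png

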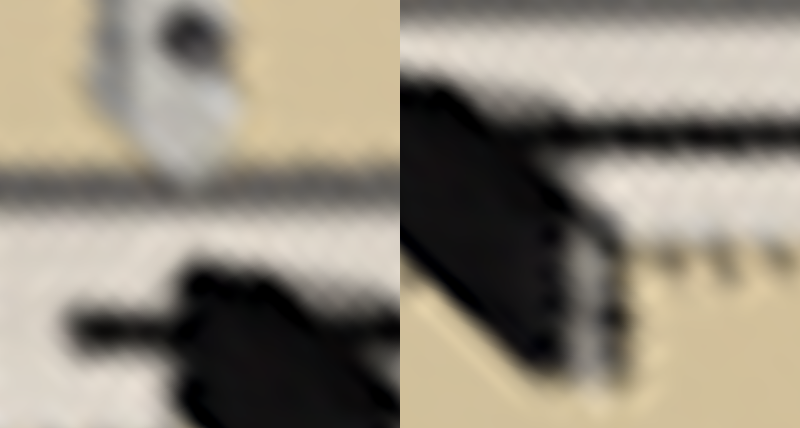

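Picture check: in the top view the pointer tip is at column 196 and the white line at 200 (5.7 px/mm). In the scene view they are at 190 and 185. Averaged, the slider is aligned to within about 0.2 mm. Next is the dial.

```bash
python3 - <<'E'
from h import *
p=vision.camera("top"); s=vision.camera("scene")
o,psi=f["o"],f["psi"];c,sn=np.cos(psi),np.sin(psi);M=np.array([[c,sn],[-sn,c]])
for n,P in(("top",p),("scene",s)):
  C=cloud(P);L=(C[...,:2]-o)@M.T
  k=(C[...,2]>.118)&(C[...,2]<.135)&(abs(L[...,0]+.036)<.014)&(abs(L[...,1]-.064)<.014)
  print(n,k.sum(),L[k].min(0)*1000,L[k].max(0)*1000)
  k=(abs(C[...,2]-.088)<.006)&(np.hypot(L[...,0]-.0095,L[...,1]-.095)<.06)
  print("disc",k.sum(),cv2.minEnclosingCircle((L[k]*1000).astype(np.float32)),L[k].min(0),L[k].max(0))
  for q in("dial_axis","dial_post"):
    for d in vision.place_of(P,q)[:1]: print(q,round(d["score"],2),np.round(M@(ray(P,d["position"],H[q])[:2]-o)*1000,1))
to(-.036,.0642,.142,.6)
E
```

```text
top 45 [-43.34858327  56.44002541] [-27.90263401  71.73563445]
disc 1155 ((2.522570848464966, 89.3666000366211), 50.82960891723633) [-0.04467875  0.05302795] [0.05180823 0.13651231]
dial_axis 0.93 [ 9.8 91.5]
dial_post 0.79 [-45.4  65. ]
scene 32 [-41.23313926  57.99443613] [-27.19533036  73.73712248]
disc 620 ((3.3381049633026123, 90.4888687133789), 52.17565155029297) [-0.0438595   0.05289919] [0.05357492 0.13697799]
dial_axis 0.78 [ 14. 100.]
dial_post 0.61 [-40.   72.9]
clk 13.475 local [-129.3  -40.8] shift [-93.2 105.    0.9] wz -0.601 tilt -0.9999999978090808 F [ 0.4  0.9 -0.6] w 0.045025895193434605 0.0
```

```bash
python3 -m creep '[[[-18,21,0],[0,0,0]],[[-18,21,0],[0,0,0]],[[-19,21,0],[0,0,0]],[[-19,21,0],[0,0,0]],[[-19,21,0],[0,0,0]],[[0,0,0],[0,0,-0.15]],[[0,0,0],[0,0,-0.15]],[[0,0,0],[0,0,-0.15]],[[0,0,0],[0,0,-0.15]],[[0,0,0],[0,0,0]],[[0,0,0],[0,0,0]]]' 60
python3 -c "
from h import *
to(-.0355,.0643,.064,.6)"
```

```text
clock: 14.85
eef_pos: [0.5435, 0.0702, 0.1429]
tool_rot: [-0.194, 0.981, -0.0, -0.0]
ft_force: [-0.1, 0.2, 0.1]
grip_width: 0.0599
grasp_force: 0.0
clk 14.85 local [-36.8  64.2] shift [-1.2 -0.6 78.9] wz -0.003 tilt -0.9999999428917087 F [-0.1  0.2  0.1] w 0.059893834016037636 0.0
```

```bash
python3 -m creep '[[[-1,-0.5,20],[0,0,0]],[[0,0,20],[0,0,0]],[[0,0,15],[0,0,0]],[[0,0,10],[0,0,0]],[[0,0,8],[0,0,0]],[[0,0,6],[0,0,0]],[[0,0,0],[0,0,0]],[[0,0,0],[0,0,0]]]' 50
python3 -m creep '[[[0,0,0],[0,0,0]],[[0,0,0],[0,0,0]],[[0,0,0],[0,0,0]],[[0,0,0],[0,0,0]],[[0,0,0],[0,0,0]],[[0,0,0],[0,0,0]]]' 5
python3 -c "
from h import *
to(-.0355,.0643,.064,.6)"
```

```text
clock: 15.85
eef_pos: [0.5449, 0.0702, 0.0646]
tool_rot: [-0.195, 0.981, -0.0, 0.0]
ft_force: [0.5, -0.1, -0.5]
grip_width: 0.0503
grasp_force: 0.0
clock: 16.6
eef_pos: [0.5446, 0.0703, 0.0646]
tool_rot: [-0.195, 0.981, 0.0, 0.0]
ft_force: [-0.7, 0.6, 4.8]
grip_width: 0.0143
grasp_force: 58.5
clk 16.6 local [-35.7  64.5] shift [-0.  -0.3  0.6] wz -0.0 tilt -0.9999997884420684 F [-0.7  0.6  4.8] w 0.014261643102041824 58.48776161670685
```

```bash
python3 -m creep '[[[-0.27,5.5,0],[0,0,0.1]],[[-0.27,5.5,0],[0,0,0.1]],[[-0.27,5.5,0],[0,0,0.1]],[[-0.27,5.5,0],[0,0,0.1]],[[-0.27,5.5,0],[0,0,0.1]],[[-0.27,5.5,0],[0,0,0.1]],[[0,0,0],[0,0,0]],[[0,0,0],[0,0,0]]]' 5
python3 -c "
from h import *
to(-.0446,.0957,.064,.0)"
```

```text
clock: 17.6
eef_pos: [0.5416, 0.1018, 0.0645]
tool_rot: [0.104, 0.995, -0.001, 0.0]
ft_force: [-1.3, -2.0, 6.0]
grip_width: 0.0143
grasp_force: 58.7
clk 17.6 local [-45.2  94.7] shift [-0.6  1.   0.5] wz -0.001 tilt -0.9999985363871731 F [-1.3 -2.   6. ] w 0.014257509379104825 58.65279257297516
```

```bash
python3 -m creep '[[[-0.27,5.5,0],[0,0,0.1]],[[-0.27,5.5,0],[0,0,0.1]],[[-0.27,5.5,0],[0,0,0.1]],[[-0.27,5.5,0],[0,0,0.1]],[[-0.27,5.5,0],[0,0,0.1]],[[-0.27,5.5,0],[0,0,0.1]],[[0,1,0],[0,0,0.02]],[[0,0,0],[0,0,0]],[[0,0,0],[0,0,0]],[[0,0,0],[0,0,0]]]' 5
python3 - <<'E'
from h import *
to(-.0355,.1257,.064,-.6)
o,psi=f["o"],f["psi"]
p=vision.camera("top"); s=vision.camera("scene")
q=cv2.resize(s["image"][160:240,240:346],(530,400),interpolation=cv2.INTER_CUBIC)
t=cv2.resize(p["image"][190:280,220:280],(267,400),interpolation=cv2.INTER_CUBIC)
cv2.imwrite("pics/d1.png",np.hstack([q,t]))
E
```

```text
clock: 18.85
eef_pos: [0.5577, 0.1306, 0.0645]
tool_rot: [0.402, 0.916, -0.001, 0.0]
ft_force: [-3.8, -3.0, 5.8]
grip_width: 0.014
grasp_force: 58.8
clk 18.85 local [-35.3 126.2] shift [-0.1 -0.5  0.5] wz -0.021 tilt -0.9999977846996453 F [-3.8 -3.   5.8] w 0.01398181053060743 58.787680864334106
```

View pics/d1.png

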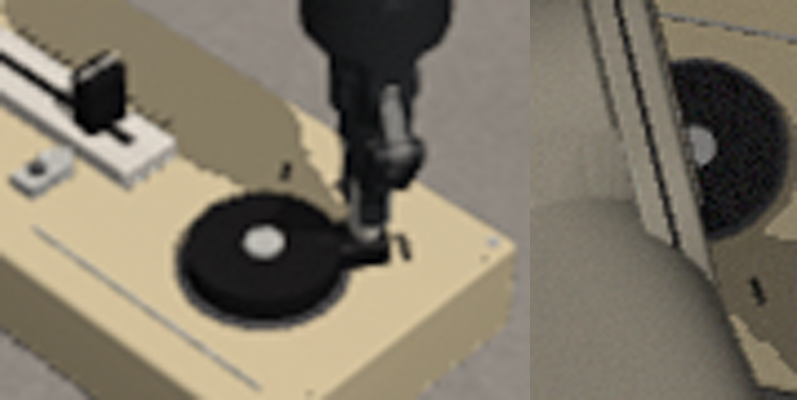

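The lug at (365, 250) points at the three dots (402, 247), with the post in the fingers. The chord gives a dial angle of about 1.19 rad, so I'll add a small nudge inside the stop.

```bash
python3 -m creep '[[[-0.05,1.6,0],[0,0,0.02]],[[0,0,0],[0,0,0]],[[0,0,0],[0,0,0]],[[0,0,0],[0,0,0]],[[0,0,0],[0,0,0]]]' 5
python3 -c "
from h import *
to(-.0355,.1257,.064,-.6)"
```

```text
clock: 19.58
eef_pos: [0.5584, 0.1313, 0.0645]
tool_rot: [0.412, 0.911, -0.001, 0.0]
ft_force: [-3.8, -3.7, 6.6]
grip_width: 0.0142
grasp_force: 58.9
clk 19.575 local [-34.8 127.1] shift [-0.2 -1.5  0.5] wz -0.041 tilt -0.9999961551985068 F [-3.8 -3.7  6.6] w 0.014231670844254186 58.91566872596741
```

```bash
python3 -c "
from h import *
print(workorder.job_done())"
```

```text
the job is handed in; nothing more can be done
None
```

I handed in the job at about 19.6 s with the slider level with the pointer (within about 1 mm in each camera view) and the gripper still holding the dial at about 1.21 rad, the three-dot position; the glassware and jar were not approached, but I took no final picture of them.

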